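Uncover the melting dish and turn its spout to the ingot mould

ROBOT

A 7-joint arm with a two-finger parallel gripper is mounted at the origin on the work surface. World frame = base frame: x ahead of the robot, y to its left, z up, the work surface at z = 0. Lengths are in m, angles in rad, forces in N, time in s.
With the tool pointing down it reaches from about 0.425 to 0.925 m from the base axis. Payload 6.8 kg.
Tool frame: the origin (TCP) lies between the finger pads; the fingertips stand r.tcp_to_tips ahead of it and the grasp point (between the pads) is the TCP (r.tcp_to_tips is the distance from the TCP to the fingertips, in m); z points along the fingers, y is the line along which they close (so a half turn about z gives the same grasp; the last joint's range is limited). The gripper opens to 85 mm and grips with 20 to 120 N. Pads are 22 mm wide; open, the fingers measure 114 mm over their backs; the gripper's body (76 mm by 85 mm) begins 54 mm behind the grasp point. The pads swing forward as they close: fully open they stand 13 mm farther back than shut.
Start: joints at [-1.216, 0.477, 0.022, 1.555, -0.011, 1.109, -0.083], TCP at [0.301, 0.604, 0.25] pointing down, gripper open.
Joint ranges: [-2.96, 2.96], [-0.34, 2.1], [-1.41, 1.46], [0.24, 2.44], [-1.37, 4.51], [0.17, 1.92], [-2.96, 2.96]. Speed limits (rad/s): [2.39, 2.39, 3.14, 3.14, 3.14, 3.14, 3.14].

INTERFACE

Orientations are given as a rotation vector (axis times angle).
In Python, from bench import r gives the robot as it stands.
- The arm moves only by the tool servo_tool, never from a script. Its argument "commands" is a list of rows, each a list of 2 entries, a list of its own where there are three numbers: the shift along the tool's x, y, z normalised to -1 to 1, where 1 is 250 mm, then the turn, a rotation vector about the tool's x, y, z normalised to -1 to 1, where 1 is 90 degrees. In form: [[[dx, dy, dz], [ax, ay, az]], ...]. A call has 1 to 20 rows; each row is the pose to reach, as a shift and turn from the pose commanded when the call began, along the tool's axes at that moment; what a row does not reach only later rows make up. A row lasts 1/10 s, in which the tool goes at most 50 mm and 8.59 degrees, less where a joint would pass 70% of its speed; a pose out of reach is approached as far as the arm can. A call with a number of a shift or a turn outside -1 to 1 is refused whole. A call with a gripper value outside its range is refused whole. "claw" is the closure, from 0 (fully open) to 1 (shut), set as the call begins (left out, the last holds). The fingers move at their own pace and stop on an object; "squeeze" is the grip in N (left out, the last holds). Time passes only in rows, so rows that repeat a pose let the fingers close. It gives the time, the measured TCP pose, the force, the opening and the grip force at its end, in the units of the state.
- r.get_obs(): the state, without advancing time (a new reading comes with each control period).
- r.grab_frame(name): name is "scene" or "side" or "wrist"; returns (picture, depth): 420x560x3 uint8, red, green, blue; 420x560 float32, m along the optical axis (not along the pixel's ray), 0 where there is no reading.
- r.camera_model(name): a dict with "fx", "fy", "cx", "cy" (pixels), "extrinsics" (4x4, takes a point from camera to world coordinates); the wrist camera has in their place "hand_eye" (4x4, takes a point from camera to tool coordinates, whose origin is the TCP and whose axes are the flange's). Camera axes: x right, y down, z forward; pixel columns grow to the right and rows downward; lengths in m; the calibration is good to about 2 mm. A picture is of the moment at which its call begins: read the wrist's pose just before it. camera_model takes no time and is no camera call.
- r.hand_in(): hands the job in; it is judged then, once.
Trained networks look in the newest picture that a camera, given by its name, has taken for a name from the list of things; names that differ only in an ending like _2 or _b are one class to them, and where a whole thing is asked for, a point or a joint stands for the part that bears it (a point fixed in the world has none). Each returns a list of dicts, best first, with "confidence" (0 to 1); they miss things now and then, are a little off and sometimes report something else, mostly with a low value. They report only what shows in the picture. A call takes as long as a camera call.
- r.boxes_of(camera, target): "uv" ([column, row] in pixels, amid what is visible of it).
- r.mark_of(camera, target): "uv" ([column, row] in pixels: a listed point, or the origin of a listed thing).
The state is a dict: "clock": time; "joints": joint angles; "qvel": joint speeds; "tau": joint torques, N m; "tcp_pos": TCP position; "orientation": TCP orientation; "contact_force": force on the tool from outside, world axes, zero at the start; "moment": the same for the moment, N m; "grip_width": finger opening in m; "gripper_force": force on a finger pad.
Only numpy, scipy, OpenCV 4.12 (cv2) and the standard library are available. Lean on these libraries where they do the work, as an engineer would, in place of code of your own. Each camera call takes 0.05 s, during which the arm holds its last target. There are 200 camera calls.

TASK

Get the goldsmith's revolving melting dish ready for pouring: first lift its loose lid off and lay it down flat on the grey soldering stone, without dropping it. Then push the dish's wooden handle round until the pouring spout points straight at the orange mouth of the steel ingot mould. The dish is brittle, so push with less than 20 N and do not clamp it, and leave the brass block, the hammer, the graver and the small metal bowl where they are.

Things in the scene. Friction and masses are not known exactly. Their poses are not given: they have to be found in the camera images.
- stand: fixed dark iron foot of the revolving dish, 124 mm across; its origin is on the bench top, on the vertical turning axis. The turning cradle and dish sit on it, 35 to 85 mm above the bench; the dish rim is 85 mm above the bench.
- cradle (a joint): turning angle of the dish about the vertical axis, rad, positive counter-clockwise seen from above, range -3 to 3; at 0 the spout points along the stand's own +x and the handle along its -x. Friction holds it where it is left (about 0.07 N m, so below 1 N on the handle).
- hub (a point): point on the turning axis, 35 mm above the bench, that turns with the dish: its +x axis points along the spout, its -x axis along the handle, z up. Dish: cream ceramic, outer radius 50 mm, rim 85 mm above the bench.
- spout_tip (a point): outer end of the cream pouring spout, 88 mm from the turning axis, 55 mm above the bench; turns with the dish. Spout 33 mm wide, its top 83 mm above the bench.
- handle (a point): middle of the pale wooden handle, a level round bar 20 mm thick, its axis 65 mm above the bench, reaching radially from 73 to 135 mm from the turning axis, on the far side from the spout; this point is 105 mm from the axis and turns with the dish.
- lid: loose lid, 0.18 kg: terracotta disc 100 mm across and 6 mm thick, with a 72 mm boss 5 mm deep below that sits inside the dish (loose, 7 mm play) and a black upright round knob 24 mm across, 28 mm tall, on its middle. Origin: centre of the boss's underside, z up; disc top 11 mm, knob top 39 mm above it. On the dish its origin is 80 mm above the bench.
- stone: grey soldering stone with scorch marks, fixed on the bench, 160 x 160 x 15 mm; origin at the centre of its underside, so its top is 15 mm above it. It may be on the left or the right.
- wood_pad: brown wooden bench pad with saw cuts, 160 x 160 x 15 mm, fixed, on the other side from the stone; origin at the centre of its underside. Not the place for the lid.
- mould: fixed dark steel ingot mould, 90 x 49 x 45 mm, origin at the centre of its underside; left or right of the dish.
- mould_mouth (a point): centre of the mould's round mouth (orange ring 32 mm across, black middle) on the mould's top, 46 mm above the bench.
- dapping_block: brass cube, 55 mm, with four dimples in its top, loose, 0.95 kg, on the other side of the dish from the mould; origin at the centre of its underside. Bystander.
- hammer: hammer lying on the left of the bench, origin at its middle. Bystander.
- graver: wooden-handled graver lying on the right of the bench, origin at its middle. Bystander.
- tin: small flared aluminium bowl, 70 mm across, 28 mm tall, just beyond the dish; origin at the centre of its underside. Bystander.

How it is judged:
On the way, in this order (a step that is already met when the one before it is completed fails the run):
1. the lid lies flat on the grey soldering stone, its centre within 30 mm of the stone's centre, let go and still (horizontal distance between lid and stone below 0.03 m and z of lid in the frame of stone between 0.01 and 0.02 m and angle between lid's own z axis and vertical below 0.1 rad and contact force between the fingers and lid below 0.3 N and linear speed of lid below 0.02 m/s), for 0.3 s.
2. after that, the spout has been turned to the mould: the spout's centre line passes within 10 mm of the centre of the mould's mouth, spout side towards it, and the dish stands still (y of mould_mouth in the frame of hub between -0.01 and 0.01 m and x of mould_mouth in the frame of hub above 0 m and velocity of joint cradle between -0.05 and 0.05 rad/s), for 0.3 s.
At the end, for the whole second after the job is handed in: The lid lies flat (within 0.1 rad) and released on the grey soldering stone, its centre within 30 mm of the stone's centre; the line from the dish's turning axis out through the spout passes within 10 mm (sideways, seen from above) of the centre of the mould's orange mouth; lid and dish are at rest (all of step 1 and all of step 2); the robot touches nothing.
It fails at once if the lid is dropped: it falls free of the fingers at over 0.6 m/s (a fall of about 18 mm) (linear speed of lid above 0.6 m/s and contact force between the fingers and lid below 0.1 N).
It fails at once if the fingers press on the dish, its handle or its stand with more than 20 N (clamping the handle counts) (contact force between the fingers and stand above 20 N).
It fails at once if a bystander (brass block, hammer, graver or small metal bowl) is moved by more than 20 mm (distance of any of dapping_block, hammer, graver, tin from where it was at the start of the episode above 0.02 m).
It also fails if it takes over 64 s, if anything falls off the work surface, if the arm or the gripper's body presses on something with over 40 N, if the wrist force passes 120 N, or if a joint passes its speed limit or range.

## Working session

There is one attempt and no reset: what is moved stays moved. The work goes in short steps, Python scripts to look and compute and a tool call to move; the robot and the scene stay as the last step left them, time stands still between calls to the robot, and variables do not carry over. Pictures are saved under pics/ and viewed, at most 10 in all, crops included, and the job is handed in when it is done.

Besides the shell and the picture viewer there is one more tool, called after ">>>" as name(argument=value, ...), one argument or row to a line, values as JSON. servo_tool: Moves the arm, as the interface text tells. Scaled input: -1 to 1 covers 250 mm each way for a shift and 90 degrees each way for a turn. Its arguments: {"type":"object","properties":{"commands":{"type":"array"},"claw":{"type":"number"},"squeeze":{"type":"number"}},"required":["commands"]}

```bash
mkdir -p pics
cat > h.py <<'E'
from bench import r
import numpy as np, cv2
from scipy.spatial.transform import Rotation as R
def snap(c,name=None):
    o=r.get_obs(); im,d=r.grab_frame(c); m=r.camera_model(c)
    if c=="wrist":
        T=np.eye(4);T[:3,:3]=R.from_rotvec(o["orientation"]).as_matrix();T[:3,3]=o["tcp_pos"];E=T@m["hand_eye"]
    else: E=np.array(m["extrinsics"])
    if name: cv2.imwrite("pics/"+name,im[:,:,::-1])
    return im,d,m,E
def ray(uv,m,E,z):
    v=E[:3,:3]@np.array([(uv[0]-m["cx"])/m["fx"],(uv[1]-m["cy"])/m["fy"],1]);t=(z-E[2,3])/v[2]
    return E[:3,3]+t*v
def cloud(d,m,E):
    v,u=np.indices(d.shape);P=np.stack([(u-m["cx"])/m["fx"]*d,(v-m["cy"])/m["fy"]*d,d],-1)
    return P@E[:3,:3].T+E[:3,3]
E
python3 - <<'E'
from h import *
np.set_printoptions(precision=3,suppress=True)
o=r.get_obs();print(o["tcp_pos"],R.from_rotvec(o["orientation"]).as_matrix(),o["clock"],r.tcp_to_tips)
Z=dict(stand=.0,lid=.08,stone=0,wood_pad=0,mould=0,mould_mouth=.046,hub=.035,spout_tip=.055,handle=.065,dapping_block=0,hammer=.01,graver=.01,tin=0)
for c in ("scene","side"):
    im,d,m,E=snap(c,c+"0.png")
    P=cloud(d,m,E)
    for k,z in Z.items():
        for q in r.mark_of(c,k)[:2]:
            print(c,k,round(q["confidence"],2),np.round(q["uv"]),ray(q["uv"],m,E,z))
E
```

```text
[0.301 0.603 0.249] [[-0.895  0.446 -0.001]
 [ 0.446  0.895 -0.002]
 [-0.    -0.002 -1.   ]] 0.0 0.019
scene stand 0.6 [276. 232.] [0.615 0.018 0.   ]
scene lid 0.87 [275. 210.] [0.607 0.016 0.08 ]
scene stone 0.84 [186. 198.] [ 0.4  -0.31  0.  ]
scene wood_pad 0.74 [206. 244.] [ 0.674 -0.2    0.   ]
scene wood_pad 0.57 [356. 203.] [ 0.449  0.296 -0.   ]
scene mould 0.95 [207. 260.] [ 0.748 -0.187  0.   ]
scene mould_mouth 0.64 [207. 246.] [ 0.743 -0.181  0.046]
scene mould_mouth 0.29 [284. 196.] [0.466 0.043 0.046]
scene hub 0.96 [275. 224.] [0.616 0.014 0.035]
scene spout_tip 0.76 [264. 236.] [ 0.708 -0.017  0.055]
scene handle 0.59 [285. 197.] [0.508 0.049 0.065]
scene dapping_block 0.97 [339. 241.] [0.661 0.214 0.   ]
scene hammer 0.86 [416. 237.] [0.66  0.449 0.01 ]
scene hammer 0.63 [271. 264.] [0.783 0.005 0.01 ]
scene graver 0.73 [129. 235.] [ 0.634 -0.45   0.01 ]
scene graver 0.31 [355. 203.] [0.459 0.289 0.01 ]
scene tin 0.81 [270. 266.] [0.779 0.002 0.   ]
side stand 0.71 [293. 228.] [0.613 0.009 0.   ]
side lid 0.82 [297. 203.] [0.624 0.013 0.08 ]
side stone 0.66 [287. 324.] [ 0.411 -0.297  0.   ]
side wood_pad 0.55 [197. 204.] [0.417 0.274 0.   ]
side wood_pad 0.24 [294. 228.] [ 0.616  0.008 -0.   ]
side mould 0.63 [369. 249.] [ 0.742 -0.176  0.   ]
side mould_mouth 0.62 [370. 235.] [ 0.739 -0.175  0.046]
side spout_tip 0.67 [326. 208.] [ 0.705 -0.018  0.055]
side handle 0.71 [261. 213.] [0.522 0.036 0.065]
side handle 0.32 [293. 230.] [ 0.555 -0.081  0.065]
side dapping_block 0.7 [272. 192.] [0.661 0.227 0.   ]
side hammer 0.33 [294. 228.] [ 0.609 -0.004  0.01 ]
side graver 0.76 [411. 339.] [ 0.606 -0.465  0.01 ]
side tin 0.53 [345. 217.] [ 0.781 -0.017  0.   ]
```

View pics/scene0.png

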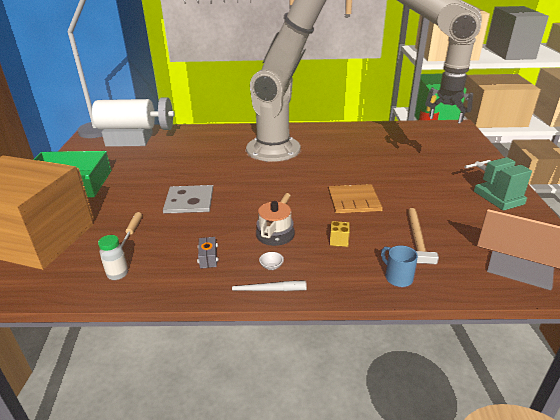

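View pics/side0.png

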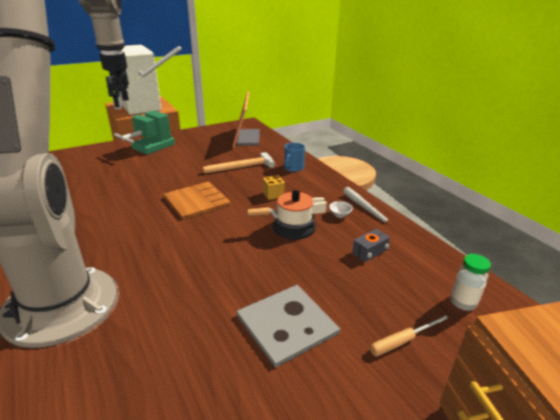

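The scene image shows the grey stone at about (187,198), on the robot's right. The dish with its lid is at (275,222), the mould at (207,250), the pad at (356,198) and the brass block at (340,233). The side view agrees: stone (287,324), mould (370,240), and the handle at (262,212) pointing towards the robot.

I'll move above the dish and square the tool to the world axes.

>>> servo_tool(
  commands=[
    [[-1,-0.72,0],[0,0,-0.295]],
    [[-1,-0.72,0],[0,0,-0.295]],
    [[-1,-0.72,0],[0,0,-0.295]],
    [[-1,-0.72,0],[0,0,-0.295]],
    [[-1,-0.72,0],[0,0,-0.295]],
    [[-1,-0.72,0],[0,0,-0.295]],
    [[-1,-0.72,0],[0,0,-0.295]],
    [[-1,-0.72,0],[0,0,-0.295]],
    [[-1,-0.72,0],[0,0,-0.295]],
    [[-1,-0.72,0],[0,0,-0.295]],
  ],
  claw=0,
)

```text
clock: 2.4
tcp_pos: [0.4435, 0.3334, 0.2503]
orientation: [0.006, -3.141, -0.001]
contact_force: [0.8, 0.8, 0.3]
grip_width: 0.0857
gripper_force: 0.0
```

>>> servo_tool(
  commands=[
    [[-0.5,-1,-0.4],[0,0,0]],
    [[-0.5,-1,-0.4],[0,0,0]],
    [[-0.5,-1,-0.4],[0,0,0]],
    [[-0.5,-1,-0.4],[0,0,0]],
    [[-0.5,-1,-0.4],[0,0,0]],
    [[-0.5,-1,-0.4],[0,0,0]],
    [[-0.5,-1,-0.4],[0,0,0]],
    [[-0.5,-1,-0.4],[0,0,0]],
    [[-0.5,-1,-0.4],[0,0,0]],
    [[-0.5,-1,-0.4],[0,0,0]],
  ],
)

```text
clock: 3.4
tcp_pos: [0.5691, 0.0838, 0.3496]
orientation: [0.007, -3.14, -0.001]
contact_force: [0.2, 0.0, -0.2]
grip_width: 0.0856
gripper_force: 0.0
```

```bash
cat > w.py <<'E'
from h import *
import sys
np.set_printoptions(precision=4,suppress=True)
im,d,m,E=snap("wrist",sys.argv[1]); o=r.get_obs(); print(o["tcp_pos"],E[:3,3])
Z=dict(stand=.0,lid=.08,stone=0,mould_mouth=.046,hub=.035,spout_tip=.055,handle=.065)
for k,z in Z.items():
    for q in r.mark_of("wrist",k)[:1]: print(k,round(q["confidence"],2),np.round(q["uv"]),ray(q["uv"],m,E,z))
P=cloud(d,m,E);ok=(d>0)
for n,lo,hi in(("knob",.113,.126),("lid",.087,.096),("mouldtop",.042,.05)):
    k=ok&(P[...,2]>lo)&(P[...,2]<hi)
    Q=P[k]
    c=np.array({"knob":[.615,.014],"lid":[.615,.014],"mouldtop":[.742,-.178]}[n]);Q=Q[np.hypot(*(Q[:,:2]-c).T)<.065]
    if len(Q): print(n,len(Q),Q.mean(0),Q.min(0),Q.max(0),(Q.min(0)+Q.max(0))/2)
E
python3 w.py w1.png
```

```text
[0.5691 0.0834 0.3497] [0.4982 0.0836 0.4734]
stand 0.51 [219. 209.] [ 0.6399 -0.0033  0.    ]
lid 0.78 [222. 208.] [0.615  0.0156 0.08  ]
stone 0.75 [ 3. 51.] [ 0.4098 -0.296   0.    ]
mould_mouth 0.65 [ 99. 277.] [ 0.7377 -0.1871  0.046 ]
spout_tip 0.94 [205. 259.] [ 0.7029 -0.0175  0.055 ]
handle 0.78 [244. 131.] [0.5156 0.0463 0.065 ]
knob 285 [0.6179 0.0145 0.1188] [0.6072 0.0031 0.1135] [0.6295 0.0254 0.1213] [0.6183 0.0143 0.1174]
lid 3985 [0.6168 0.0144 0.0914] [ 0.5694 -0.0355  0.0871] [0.6689 0.0633 0.0956] [0.6191 0.0139 0.0913]
mouldtop 1671 [ 0.7342 -0.1833  0.0458] [ 0.6897 -0.2135  0.042 ] [ 0.7845 -0.1548  0.0494] [ 0.7371 -0.1842  0.0457]
```

View pics/w1.png

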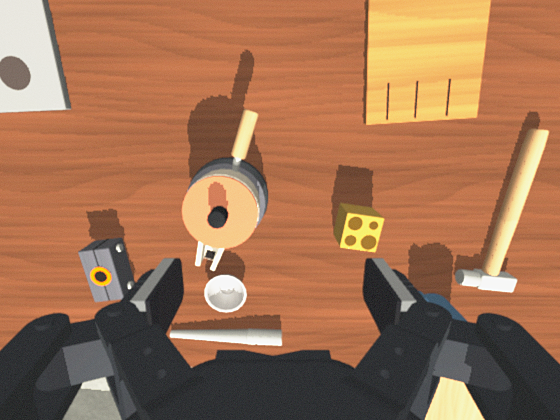

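The wrist view shows the knob at (218,216), the handle at (245,137), the spout at (209,256) and the mould mouth at (100,276). The depth data put the lid at (0.6185, 0.0143), with its disc top at 0.091 as expected. Next I'll descend and grasp the knob.

>>> servo_tool(
  commands=[
    [[-0.198,-0.277,0.1],[0,0,0]],
    [[-0.198,-0.277,0.25],[0,0,0]],
    [[-0.198,-0.277,0.4],[0,0,0]],
    [[-0.198,-0.277,0.55],[0,0,0]],
    [[-0.198,-0.277,0.7],[0,0,0]],
    [[-0.198,-0.277,0.8],[0,0,0]],
    [[-0.198,-0.277,0.88],[0,0,0]],
    [[-0.198,-0.277,0.94],[0,0,0]],
    [[-0.198,-0.277,0.94],[0,0,0]],
    [[-0.198,-0.277,0.94],[0,0,0]],
  ],
)

```text
clock: 4.8
tcp_pos: [0.6198, 0.0122, 0.1158]
orientation: [-0.001, 3.141, 0.0]
contact_force: [-0.4, 0.9, 0.9]
grip_width: 0.0856
gripper_force: 0.0
```

>>> servo_tool(
  commands=[
    [[0,0,0],[0,0,0]],
    [[0,0,0],[0,0,0]],
    [[0,0,0],[0,0,0]],
    [[0,0,0],[0,0,0]],
    [[0,0,0],[0,0,0]],
    [[0,0,0],[0,0,0]],
    [[0,0,0],[0,0,0]],
    [[0,0,0],[0,0,0]],
    [[0,0,0],[0,0,0]],
    [[0,0,0],[0,0,0]],
  ],
  claw=1,
  squeeze=30,
)

```text
clock: 5.8
tcp_pos: [0.6197, 0.0125, 0.1159]
orientation: [-0.001, 3.141, 0.001]
contact_force: [-0.8, 1.4, 6.4]
grip_width: 0.0231
gripper_force: 29.4
```

>>> servo_tool(
  commands=[
    [[0,0,-0.02],[0,0,0]],
    [[0,0,-0.06],[0,0,0]],
    [[0,0,-0.12],[0,0,0]],
    [[0,0,-0.2],[0,0,0]],
    [[0,0,-0.28],[0,0,0]],
    [[0,0,-0.36],[0,0,0]],
    [[0,0,-0.44],[0,0,0]],
    [[0,0,-0.48],[0,0,0]],
    [[0,0,-0.48],[0,0,0]],
  ],
)

```text
clock: 6.7
tcp_pos: [0.6203, 0.0121, 0.2374]
orientation: [-0.001, 3.138, 0.001]
contact_force: [0.1, -0.2, -2.0]
grip_width: 0.0227
gripper_force: 29.6
```

```bash
python3 w.py w2.png
python3 - <<'E'
from h import *
np.set_printoptions(precision=4,suppress=True)
o=r.get_obs();print(o["tcp_pos"],o["contact_force"],o["grip_width"],o["gripper_force"])
for c in("scene","side"):
    im,d,m,E=snap(c,c+"2.png");P=cloud(d,m,E)
    k=(d>0)&(abs(P[...,2]-.015)<.006)&(np.hypot(P[...,0]-.405,P[...,1]+.3)<.15);Q=P[k][:,:2].astype(np.float32)
    print(c,len(Q),cv2.minAreaRect(Q),np.median(P[k][:,2]))
    g=im.astype(int)
    for q in r.mark_of(c,"lid")[:1]:print(q["uv"],q["confidence"])
E
```

```text
[0.6195 0.0121 0.236 ] [0.5489 0.0122 0.3609]
lid 0.63 [272. 245.] [0.6721 0.0113 0.08  ]
stone 0.28 [439. 210.] [0.6601 0.2175 0.    ]
mould_mouth 0.58 [105. 286.] [ 0.7382 -0.1833  0.046 ]
handle 0.56 [308.  78.] [0.516  0.0436 0.065 ]
lid 6 [0.579  0.0249 0.0873] [ 0.5725 -0.0072  0.087 ] [0.5955 0.0528 0.0877] [0.584  0.0228 0.0874]
mouldtop 2865 [ 0.7326 -0.1837  0.0457] [ 0.6893 -0.2134  0.042 ] [ 0.7839 -0.1551  0.0489] [ 0.7366 -0.1843  0.0455]
[0.619  0.0122 0.2345] [-0.001   0.0301 -1.7332] 0.023029696022050104 29.59890514612198
scene 1083 ((0.4134160280227661, -0.29767119884490967), (0.16796521842479706, 0.16158616542816162), 2.7412805557250977) 0.013276216392797968
[273.1, 175.9] 0.93
side 4454 ((0.4097450077533722, -0.2977723777294159), (0.16160134971141815, 0.1617610603570938), 2.653432607650757) 0.015055648054087545
[298.5, 162.9] 0.58
```

View pics/w2.png

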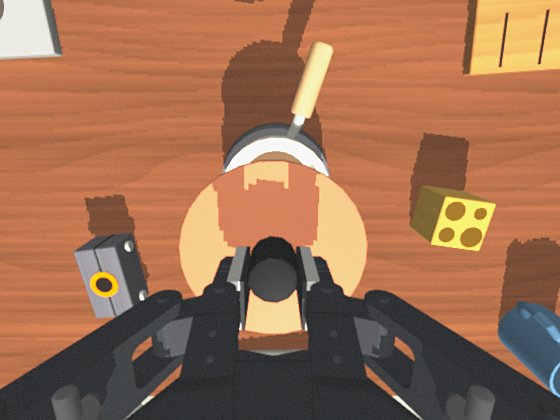

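The lid hangs level, gripped by the knob at (272,268). The stone's centre is (0.411, −0.298), so I'll carry the lid there.

>>> servo_tool(
  commands=[
    [[0.05,-0.07,0],[0,0,0]],
    [[0.15,-0.2,0],[0,0,0]],
    [[0.25,-0.35,0],[0,0,0]],
    [[0.35,-0.5,0],[0,0,0]],
    [[0.45,-0.65,0],[0,0,0]],
    [[0.52,-0.77,0],[0,0,0]],
    [[0.55,-0.82,0],[0,0,0]],
  ],
)

```text
clock: 8.0
tcp_pos: [0.4796, -0.1966, 0.2356]
orientation: [-0.008, -3.141, 0.002]
contact_force: [0.5, 0.8, -1.4]
grip_width: 0.023
gripper_force: 29.6
```

>>> servo_tool(
  commands=[
    [[0.05,-0.07,0],[0,0,0]],
    [[0.13,-0.2,0.05],[0,0,0]],
    [[0.22,-0.32,0.1],[0,0,0]],
    [[0.27,-0.41,0.17],[0,0,0]],
    [[0.28,-0.42,0.27],[0,0,0]],
    [[0.28,-0.42,0.37],[0,0,0]],
    [[0.28,-0.42,0.47],[0,0,0]],
    [[0.28,-0.42,0.55],[0,0,0]],
    [[0.28,-0.42,0.6],[0,0,0]],
    [[0.28,-0.42,0.6],[0,0,0]],
    [[0.28,-0.42,0.6],[0,0,0]],
  ],
)

```text
clock: 9.1
tcp_pos: [0.4127, -0.298, 0.0857]
orientation: [-0.001, 3.141, -0.0]
contact_force: [0.1, 0.9, -1.7]
grip_width: 0.0229
gripper_force: 29.7
```

Run:
```python
from h import *
np.set_printoptions(precision=4,suppress=True)
o=r.get_obs();print(o["tcp_pos"],o["contact_force"],o["grip_width"],o["gripper_force"],o["clock"])
im,d,m,E=snap("side","side3.png");P=cloud(d,m,E)
rgb=im.astype(int);k=(d>0)&(rgb[...,0]-rgb[...,2]>60)&(P[...,2]>.03)&(np.hypot(P[...,0]-.411,P[...,1]+.298)<.07)
Q=P[k];print(len(Q),Q.min(0),Q.max(0),np.median(Q,0))
cv2.imwrite("pics/side3c.png",cv2.resize(im[210:400,180:430,::-1],None,fx=3,fy=3))
```

```text
[ 0.4127 -0.298   0.0857] [ 0.0513  0.8658 -1.6884] 0.02291043775320641 29.700196981430054 9.1
1122 [ 0.3423 -0.3493  0.0544] [ 0.4644 -0.2361  0.5643] [ 0.3982 -0.3114  0.061 ]
```

View pics/side3c.png

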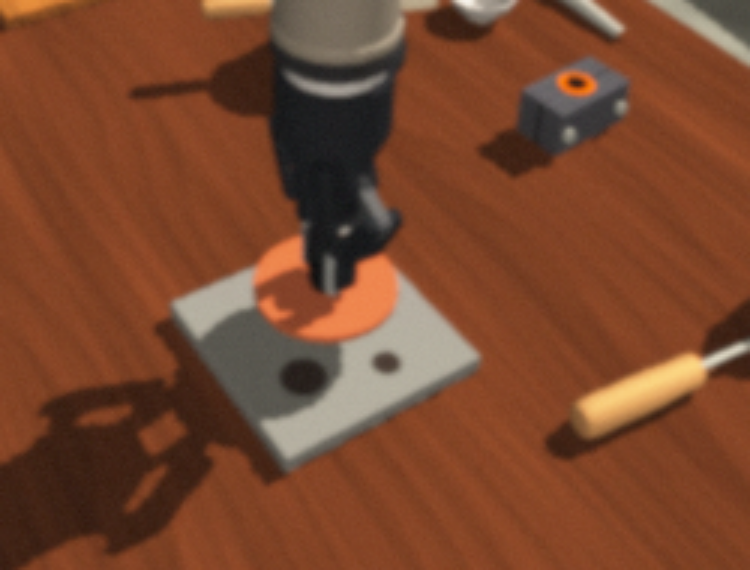

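The lid is level above the middle of the stone, at (327,290) in the crop, with its disc top at 0.061. That leaves its underside about 35 mm above the stone.

>>> servo_tool(
  commands=[
    [[0,0,0.04],[0,0,0]],
    [[0,0,0.08],[0,0,0]],
    [[0,0,0.11],[0,0,0]],
    [[0,0,0.125],[0,0,0]],
    [[0,0,0.132],[0,0,0]],
    [[0,0,0.138],[0,0,0]],
    [[0,0,0.138],[0,0,0]],
    [[0,0,0.138],[0,0,0]],
  ],
)

```text
clock: 9.95
tcp_pos: [0.4122, -0.2981, 0.051]
orientation: [-0.001, 3.141, -0.0]
contact_force: [0.0, 1.0, -1.0]
grip_width: 0.0231
gripper_force: 29.8
```

>>> servo_tool(
  commands=[
    [[0,0,0.003],[0,0,0]],
    [[0,0,0.005],[0,0,0]],
    [[0,0,0.005],[0,0,0]],
  ],
)

```text
clock: 10.25
tcp_pos: [0.4122, -0.2981, 0.0508]
orientation: [-0.0, 3.141, 0.0]
contact_force: [-4.5, 2.9, 14.7]
grip_width: 0.0227
gripper_force: 31.4
```

>>> servo_tool(
  commands=[
    [[0,0,0],[0,0,0]],
    [[0,0,0],[0,0,0]],
    [[0,0,0],[0,0,0]],
    [[0,0,0],[0,0,0]],
    [[0,0,0],[0,0,0]],
    [[0,0,0],[0,0,0]],
    [[0,0,0],[0,0,0]],
    [[0,0,0],[0,0,0]],
    [[0,0,0],[0,0,0]],
    [[0,0,0],[0,0,0]],
  ],
  claw=0,
)

```text
clock: 11.25
tcp_pos: [0.412, -0.2979, 0.0495]
orientation: [0.001, -3.142, -0.0]
contact_force: [-0.3, -0.2, -0.3]
grip_width: 0.0854
gripper_force: 0.0
```

>>> servo_tool(
  commands=[
    [[0,0,-0.1],[0,0,0]],
    [[0,0,-0.25],[0,0,0]],
    [[0,0,-0.4],[0,0,0]],
    [[0,0,-0.6],[0,0,0]],
    [[0,0,-0.8],[0,0,0]],
    [[0,0,-0.9],[0,0,0]],
    [[0,0,-0.9],[0,0,0]],
  ],
)

```text
clock: 11.95
tcp_pos: [0.4139, -0.2992, 0.2787]
orientation: [-0.001, 3.134, -0.005]
contact_force: [0.3, 0.4, -0.1]
grip_width: 0.0851
gripper_force: 0.0
```

>>> servo_tool(
  commands=[
    [[-0.37,1,0],[0,0,0]],
    [[-0.37,1,0],[0,0,0]],
    [[-0.37,1,0],[0,0,0]],
    [[-0.37,1,0],[0,0,0]],
    [[-0.37,1,0],[0,0,0]],
    [[-0.37,1,0],[0,0,0]],
    [[-0.37,1,0],[0,0,0]],
    [[-0.37,1,0],[0,0,0]],
    [[-0.37,1,0],[0,0,0]],
    [[-0.37,1,0],[0,0,0]],
  ],
  claw=1,
)

```text
clock: 12.95
tcp_pos: [0.5039, -0.0495, 0.2743]
orientation: [-0.003, -3.141, 0.0]
contact_force: [0.5, -0.1, -0.1]
grip_width: 0.0001
gripper_force: 0.0
```

```bash
cat > a.py <<'E'
from h import *
import sys
from scipy.optimize import least_squares
np.set_printoptions(precision=4,suppress=True)
o=r.get_obs();print(o["tcp_pos"],o["clock"])
im,d,m,E=snap("wrist",sys.argv[1]);P=cloud(d,m,E);ok=d>0;g=im.astype(int);c0=np.array([.617,.0135])
rr=np.hypot(P[...,0]-c0[0],P[...,1]-c0[1])
Q=P[ok&(abs(P[...,2]-.085)<.003)&(rr<.056)&(rr>.038)]
if len(Q)>50:
    a=(Q[:,:2]-c0);print("rim",len(Q),Q[:,:2].min(0),Q[:,:2].max(0),np.percentile(np.hypot(*a.T),[1,50,99]))
    f=least_squares(lambda p:np.hypot(Q[:,0]-p[0],Q[:,1]-p[1])-p[2],[*c0,.046],loss="soft_l1",f_scale=.002).x;print("rim fit",f)
H=P[ok&(P[...,2]>.062)&(P[...,2]<.085)&(rr>.078)&(rr<.14)&(P[...,0]<.62)&(g[...,0]-g[...,2]>35)]
print("handle",len(H),H.min(0),H.max(0));h=H.mean(0)
l=cv2.fitLine(H[:,:2].astype(np.float32),cv2.DIST_HUBER,0,.01,.01).ravel();print("line dir deg",np.degrees(np.arctan2(l[1],l[0])),"pt",h,"ang from hub",np.degrees(np.arctan2(h[1]-c0[1],h[0]-c0[0])))
O=P[ok&(g[...,0]>200)&(g[...,2]<80)&(g[...,1]>90)&(g[...,1]<190)&(np.hypot(P[...,0]-.738,P[...,1]+.185)<.04)&(abs(P[...,2]-.046)<.006)]
if len(O): print("mouth",len(O),(O.min(0)+O.max(0))/2,O.max(0)-O.min(0))
for k,z in dict(mould_mouth=.046,hub=.035,spout_tip=.055,handle=.065,lid=.015,stone=0).items():
    for q in r.mark_of("wrist",k)[:1]: print(k,round(q["confidence"],2),np.round(q["uv"]),ray(q["uv"],m,E,z))
E
python3 a.py w4.png
python3 - <<'E'
from h import *
for c in ("scene","side"):
    im,d,m,E=snap(c,c+"4.png");P=cloud(d,m,E);g=im.astype(int)
    k=(d>0)&(g[...,0]-g[...,2]>60)&(abs(P[...,2]-.026)<.005)&(np.hypot(P[...,0]-.411,P[...,1]+.298)<.08)
    Q=P[k];print(c,len(Q),(Q.min(0)+Q.max(0))/2,Q.max(0)-Q.min(0),r.get_obs()["clock"])
E
```

```text
[ 0.5039 -0.0495  0.2743] 12.95
rim 732 [ 0.5678 -0.0216] [0.634  0.0644] [0.042  0.0466 0.0507]
rim fit [0.6173 0.014  0.0466]
handle 931 [0.4876 0.029  0.062 ] [0.5458 0.0627 0.0767]
line dir deg -18.04903 pt [0.5149 0.0448 0.0725] ang from hub 162.94289905576477
mouth 41 [ 0.7332 -0.1858  0.0474] [0.0246 0.0253 0.0031]
mould_mouth 0.6 [177. 348.] [ 0.7392 -0.1836  0.046 ]
hub 0.78 [323. 262.] [0.6138 0.0153 0.035 ]
handle 0.69 [356. 195.] [0.5168 0.0432 0.065 ]
lid 0.72 [60. 95.] [ 0.4069 -0.3     0.015 ]
stone 0.47 [358. 194.] [0.5321 0.0641 0.    ]
scene 275 [ 0.41330318 -0.29784501  0.02538461] [0.10745305 0.09744367 0.00851893] 13.35
side 1205 [ 0.40995333 -0.29931138  0.0257011 ] [0.09954218 0.10015905 0.00920449] 13.4
```

View pics/w4.png

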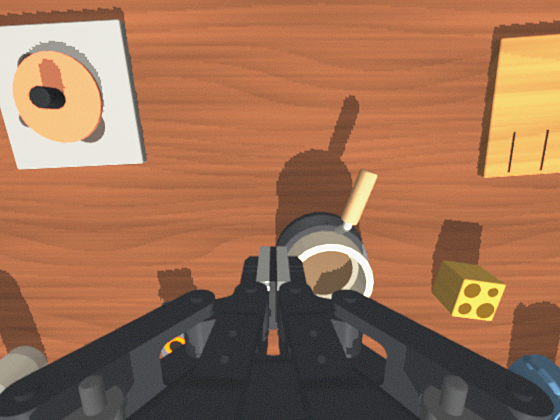

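The lid lies flat on the stone at (0.411, −0.298), centred to within about 3 mm. The picture shows the lid at (57,97), the handle at (360,200) and the open dish at (325,275). The handle is at about 162.4° and should be at about 121.3°, so it needs a push of about 41° clockwise.

I'll come down beside the handle with shut fingers.

>>> servo_tool(
  commands=[
    [[0.035,0.198,0.1],[0,0,0.098]],
    [[0.035,0.198,0.25],[0,0,0.196]],
    [[0.035,0.198,0.4],[0,0,0.196]],
    [[0.035,0.198,0.55],[0,0,0.196]],
    [[0.035,0.198,0.68],[0,0,0.196]],
    [[0.035,0.198,0.78],[0,0,0.196]],
    [[0.035,0.198,0.825],[0,0,0.196]],
    [[0.035,0.198,0.825],[0,0,0.196]],
  ],
)

```text
clock: 14.2
tcp_pos: [0.4948, 0.0016, 0.0672]
orientation: [-0.48, -3.102, 0.001]
contact_force: [-0.3, -0.3, 0.9]
grip_width: -0.0003
gripper_force: 0.0
```

```bash
cat > arc.py <<'E'
from h import *
import sys
# args: handle-angle start,end, gap start, gap end, rows -> rows from current pose
t0,t1,g0,g1,n=map(float,sys.argv[1:6]);n=int(n)
o=r.get_obs();M=R.from_rotvec(o["orientation"]);p0=np.array(o["tcp_pos"]);print(p0,o["contact_force"],o["clock"])
yaw=np.degrees(np.arctan2(*M.as_matrix()[[1,0],1]))
rows=[]
for s in np.linspace(0,1,n+1)[1:]:
    th=np.radians(t0+s*(t1-t0));g=g0+s*(g1-g0);u=np.array([np.cos(th),np.sin(th),0]);t=np.array([u[1],-u[0],0])
    p=np.array([.617,.014,0])+.112*u-g*t;p[2]=.068
    sh=M.inv().apply(p-p0)/.25
    rows.append([[round(float(x),3) for x in sh],[0,0,round(float(yaw-(np.degrees(th)-90))/90,3)]])
print(rows)
E
python3 arc.py 162.4 162.4 .05 .03 3; python3 arc.py 162.4 133 .03 .0245 16
```

```text
[0.49484151 0.00157759 0.06721725] [-0.31623522 -0.27494609  0.93403795] 14.2
[[[-0.003, 0.022, -0.003], [0, 0, 0.0]], [[-0.003, 0.048, -0.003], [0, 0, 0.0]], [[-0.003, 0.075, -0.003], [0, 0, 0.0]]]
[0.49484151 0.00157759 0.06721725] [-0.31623522 -0.27494609  0.93403795] 14.2
[[[0.001, 0.091, -0.003], [0, 0, 0.02]], [[0.004, 0.107, -0.003], [0, 0, 0.041]], [[0.006, 0.123, -0.003], [0, 0, 0.061]], [[0.008, 0.139, -0.003], [0, 0, 0.082]], [[0.01, 0.155, -0.003], [0, 0, 0.102]], [[0.01, 0.171, -0.003], [0, 0, 0.123]], [[0.011, 0.187, -0.003], [0, 0, 0.143]], [[0.01, 0.203, -0.003], [0, 0, 0.163]], [[0.009, 0.219, -0.003], [0, 0, 0.184]], [[0.008, 0.236, -0.003], [0, 0, 0.204]], [[0.006, 0.251, -0.003], [0, 0, 0.225]], [[0.003, 0.267, -0.003], [0, 0, 0.245]], [[0.0, 0.283, -0.003], [0, 0, 0.265]], [[-0.003, 0.299, -0.003], [0, 0, 0.286]], [[-0.008, 0.314, -0.004], [0, 0, 0.306]], [[-0.012, 0.33, -0.004], [0, 0, 0.327]]]
```

>>> servo_tool(
  commands=[
    [[0,0.03,0],[0,0,0]],
    [[0,0.075,0],[0,0,0]],
    [[0.004,0.107,0],[0,0,0.041]],
    [[0.006,0.123,0],[0,0,0.061]],
    [[0.008,0.139,0],[0,0,0.082]],
    [[0.01,0.155,0],[0,0,0.102]],
    [[0.01,0.171,0],[0,0,0.123]],
    [[0.011,0.187,0],[0,0,0.143]],
    [[0.01,0.203,0],[0,0,0.163]],
    [[0.009,0.219,0],[0,0,0.184]],
    [[0.008,0.236,0],[0,0,0.204]],
    [[0.006,0.251,0],[0,0,0.225]],
    [[0.003,0.267,0],[0,0,0.245]],
    [[0,0.283,0],[0,0,0.265]],
    [[-0.003,0.299,0],[0,0,0.286]],
    [[-0.008,0.314,0],[0,0,0.306]],
    [[-0.012,0.33,0],[0,0,0.327]],
    [[-0.012,0.33,0],[0,0,0.327]],
    [[-0.012,0.33,0],[0,0,0.327]],
  ],
)

```text
clock: 16.1
tcp_pos: [0.5238, 0.08, 0.0688]
orientation: [1.251, 2.881, 0.001]
contact_force: [-0.3, -0.2, -0.5]
grip_width: -0.0003
gripper_force: 0.0
```

```bash
python3 a.py w5.png; python3 arc.py 133 121.3 .0245 .0245 6
```

```text
[0.5238 0.08   0.0688] 16.1
handle 1604 [0.5095 0.0755 0.062 ] [0.5506 0.1199 0.0795]
line dir deg -57.80802 pt [0.53   0.1042 0.0711] ang from hub 133.81289879375453
handle 0.64 [322. 291.] [0.5465 0.0909 0.065 ]
[0.5234411  0.07922323 0.06831519] [ 0.07117682 -0.10099051  0.46063758] 16.45
[[[0.005, 0.013, 0.001], [0, 0, 0.021]], [[0.008, 0.028, 0.001], [0, 0, 0.043]], [[0.01, 0.044, 0.001], [0, 0, 0.065]], [[0.011, 0.059, 0.001], [0, 0, 0.086]], [[0.012, 0.075, 0.001], [0, 0, 0.108]], [[0.013, 0.091, 0.001], [0, 0, 0.13]]]
```

View pics/w5.png

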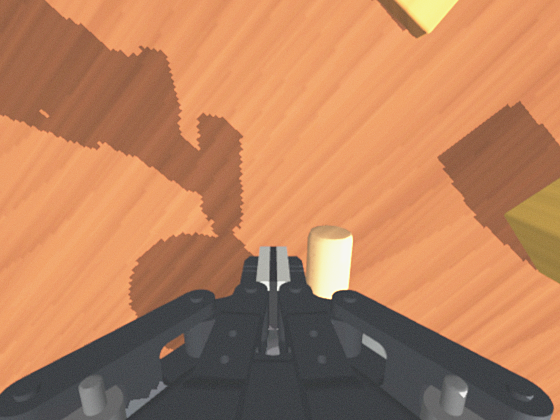

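The handle, at (330,262) in the picture, touches the finger and has followed to about 133° as planned. I'll push the rest of the arc, stopping about half a degree short, then back off and check.

>>> servo_tool(
  commands=[
    [[0.005,0.013,0],[0,0,0.021]],
    [[0.008,0.028,0],[0,0,0.043]],
    [[0.01,0.044,0],[0,0,0.065]],
    [[0.011,0.059,0],[0,0,0.086]],
    [[0.012,0.07,0],[0,0,0.1]],
    [[0.013,0.082,0],[0,0,0.12]],
    [[0.013,0.085,0],[0,0,0.125]],
    [[0.013,0.085,0],[0,0,0.125]],
    [[0.013,0.085,0],[0,0,0.125]],
  ],
)

```text
clock: 17.35
tcp_pos: [0.5367, 0.0962, 0.0683]
orientation: [-1.529, -2.744, -0.0]
contact_force: [-0.7, -0.2, -0.3]
grip_width: -0.0001
gripper_force: 0.0
```

>>> servo_tool(
  commands=[
    [[0.01,-0.08,0],[0,0,0]],
    [[0.02,-0.16,-0.05],[0,0,0]],
    [[0.02,-0.2,-0.2],[0,0,-0.095]],
    [[0.02,-0.2,-0.4],[0,0,-0.19]],
    [[0.02,-0.2,-0.6],[0,0,-0.285]],
    [[0.02,-0.2,-0.8],[0,0,-0.38]],
    [[0.02,-0.2,-0.95],[0,0,-0.475]],
    [[0.02,-0.2,-0.95],[0,0,-0.57]],
    [[0.02,-0.2,-0.95],[0,0,-0.6]],
    [[0.02,-0.2,-0.95],[0,0,-0.6]],
  ],
)

```text
clock: 18.35
tcp_pos: [0.4915, 0.074, 0.3061]
orientation: [0.117, 3.139, 0.001]
contact_force: [0.2, -0.0, 1.3]
grip_width: -0.0001
gripper_force: 0.0
```

```bash
python3 a.py w6.png
```

```text
[0.4915 0.074  0.3061] 18.35
rim 546 [ 0.5678 -0.0357] [0.6242 0.049 ] [0.0418 0.0461 0.0497]
rim fit [0.6175 0.0147 0.0468]
handle 700 [0.5387 0.075  0.0625] [0.582  0.1315 0.0767]
line dir deg -56.91453 pt [0.5586 0.1033 0.0727] ang from hub 123.059998319216
hub 0.96 [239. 264.] [0.6176 0.0158 0.035 ]
handle 0.75 [297. 230.] [0.5612 0.0996 0.065 ]
```

>>> servo_tool(
  commands=[
    [[-0.5,-0.5,-0.2],[0,0,0]],
    [[-0.5,-0.5,-0.2],[0,0,0]],
    [[-0.5,-0.5,-0.2],[0,0,0]],
    [[-0.5,-0.5,-0.2],[0,0,0]],
    [[-0.5,-0.5,-0.2],[0,0,0]],
    [[-0.5,-0.5,-0.2],[0,0,0]],
    [[-0.5,-0.5,-0.2],[0,0,0]],
    [[-0.5,-0.5,-0.2],[0,0,0]],
  ],
  claw=0,
)

```text
clock: 19.5
tcp_pos: [0.6063, -0.0582, 0.3554]
orientation: [-0.114, -3.139, -0.001]
contact_force: [-0.0, 0.6, 0.8]
grip_width: 0.0852
gripper_force: 0.0
```

```bash
python3 a.py w7.png
python3 - <<'E'
from h import *
np.set_printoptions(precision=4,suppress=True)
for c,w in(("side",3),("scene",3)):
    im,d,m,E=snap(c)
    for k,z in dict(mould_mouth=.046,hub=.035,spout_tip=.055,handle=.065).items():
        for q in r.mark_of(c,k)[:1]: print(c,k,round(q["confidence"],2),ray(q["uv"],m,E,z))
E
```

```text
[ 0.6063 -0.0582  0.3554] 19.5
rim 1215 [ 0.5681 -0.0398] [0.6687 0.0633] [0.0421 0.0467 0.054 ]
rim fit [0.6182 0.0135 0.0468]
handle 687 [0.5389 0.0751 0.064 ] [0.5831 0.1301 0.0772]
line dir deg -57.15708 pt [0.5597 0.1027 0.0727] ang from hub 122.7227940714435
mouth 55 [ 0.736  -0.1823  0.047 ] [0.0304 0.0259 0.0045]
mould_mouth 0.57 [196. 261.] [ 0.7408 -0.1875  0.046 ]
hub 0.87 [323. 173.] [0.6189 0.0148 0.035 ]
spout_tip 0.61 [271. 210.] [ 0.663  -0.0647  0.055 ]
handle 0.9 [393. 130.] [0.5621 0.1039 0.065 ]
lid 0.64 [83. 34.] [ 0.408 -0.302  0.015]
side mould_mouth 0.8 [ 0.7337 -0.1817  0.046 ]
side hub 0.87 [0.6113 0.0062 0.035 ]
side spout_tip 0.7 [ 0.6678 -0.057   0.055 ]
side handle 0.8 [0.5596 0.1049 0.065 ]
scene mould_mouth 0.81 [ 0.7477 -0.1797  0.046 ]
scene hub 0.85 [0.6221 0.0163 0.035 ]
scene spout_tip 0.82 [ 0.6798 -0.0682  0.055 ]
scene handle 0.71 [0.5587 0.1057 0.065 ]
```

View pics/w7.png

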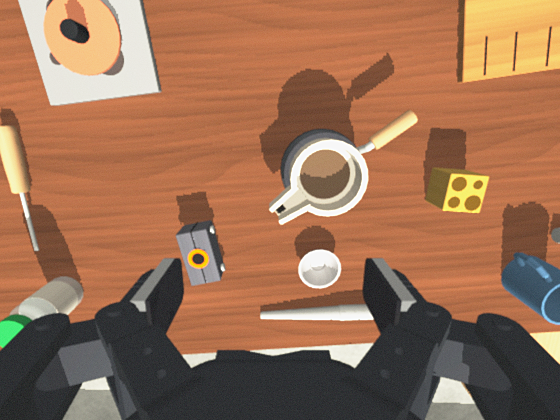

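The picture shows the spout at (285,208) pointing close to the orange ring at (198,259), with the handle at (390,130). The residual looks like 1–2°, so I'll measure it more carefully.

```bash
cat > b.py <<'E'
from h import *
np.set_printoptions(precision=4,suppress=True)
im,d,m,E=snap("wrist","wb%d.png"%int(r.get_obs()["clock"]*100));P=cloud(d,m,E);hs=cv2.cvtColor(im,cv2.COLOR_RGB2HSV).astype(int);H,S,V=hs[...,0],hs[...,1],hs[...,2]
k=(S>180)&(V>180)&(H>10)&(H<28)&(np.hypot(P[...,0]-.738,P[...,1]+.185)<.03)
v,u=np.nonzero(k);c=cv2.minEnclosingCircle(np.stack([u,v],1).astype(np.float32));mo=ray(c[0],m,E,.046);print("mouth",len(u),c,mo)
g=im.astype(int);rr=np.hypot(P[...,0]-.618,P[...,1]-.014)
k=(g[...,0]-g[...,2]>35)&(P[...,2]>.055)&(rr>.075)&(rr<.14)&(P[...,1]>.05)
v,u=np.nonzero(k);W=np.array([ray(x,m,E,.065)[:2] for x in zip(u,v)]);h=W.mean(0)
l=cv2.fitLine(W.astype(np.float32),cv2.DIST_L2,0,.01,.01).ravel();print("handle",len(u),h,np.degrees(np.arctan2(l[1],l[0])))
Q=P[(d>0)&(abs(P[...,2]-.085)<.002)&(rr<.056)&(rr>.038)];A=np.c_[2*Q[:,:2],np.ones(len(Q))]
mid=lambda a:(a.min()+a.max())/2
# outer rim circle by white mask at rim height
w=(S<70)&(V>150)&(rr<.052)&(P[...,2]>.07);v,u=np.nonzero(w);cc=cv2.minEnclosingCircle(np.stack([u,v],1).astype(np.float32));print("dish",cc,ray(cc[0],m,E,.085))
for hub in([.618,.0137],ray(cc[0],m,E,.085)[:2]):
    a=np.degrees(np.arctan2(h[1]-hub[1],h[0]-hub[0]))-180;b=np.degrees(np.arctan2(mo[1]-hub[1],mo[0]-hub[0]));print("spout ang",a,"need",b)
# spout: points beyond the rim with cream colour, near top height
s=(d>0)&(S<90)&(V>130)&(P[...,2]>.06)&(P[...,2]<.088)&(rr>.056)&(rr<.095)&(P[...,1]<0);X=P[s];print("spout",len(X),X.mean(0),np.degrees(np.arctan2(X[:,1].mean()-.0137,X[:,0].mean()-.618)))
E
python3 b.py
```

```text
mouth 174 ((199.25807189941406, 257.4193420410156), 9.869433403015137) [ 0.7361 -0.1842  0.046 ]
handle 722 [0.561  0.1042] -58.042645
dish ((391.5, 272.5), 152.1661376953125) [0.7621 0.0993 0.085 ]
spout ang -57.82237549915574 need -59.17659588454844
spout ang -1.4007713153489192 need -95.23804609762966
spout 407 [ 0.6556 -0.0459  0.078 ] -57.74844585579721
```

The spout is at about −57.8° and needs −59.2°. That is already inside the tolerance but off by about 5.5 mm, so I'll nudge the handle about 1.3° more.

```bash
cat > go.py <<'E'
from h import *
import sys
o=r.get_obs();M=R.from_rotvec(o["orientation"]);p0=np.array(o["tcp_pos"]);y=M.as_matrix()[:,1];yaw=np.degrees(np.arctan2(y[1],y[0]))
print(p0,yaw,o["clock"])
for a in sys.argv[1:]:
    *p,w=map(float,a.split(","));print(a,np.round(M.inv().apply(np.array(p)-p0)/.25,3),round((yaw-w)/90,3))
E
python3 -c "
from h import *
y=R.from_rotvec([-1.529,-2.744,0]).as_matrix()[:,1];print(np.degrees(np.arctan2(y[1],y[0])))"
python3 go.py .5046,.0774,.2,31 .5046,.0774,.068,31
```

```text
31.745521034405233
[ 0.60690985 -0.05983659  0.35575759] 85.71245483344362 20.4
.5046,.0774,.2,31 [0.449 0.517 0.623] 0.608
.5046,.0774,.068,31 [0.449 0.517 1.151] 0.608
```

>>> servo_tool(
  commands=[
    [[0.1,0.12,0.1],[0,0,0.09]],
    [[0.2,0.24,0.2],[0,0,0.18]],
    [[0.3,0.36,0.3],[0,0,0.27]],
    [[0.4,0.46,0.4],[0,0,0.36]],
    [[0.449,0.517,0.5],[0,0,0.45]],
    [[0.449,0.517,0.6],[0,0,0.54]],
    [[0.449,0.517,0.623],[0,0,0.608]],
    [[0.449,0.517,0.623],[0,0,0.608]],
    [[0.449,0.517,0.623],[0,0,0.608]],
  ],
  claw=1,
)

```text
clock: 21.3
tcp_pos: [0.5051, 0.0775, 0.2005]
orientation: [1.543, 2.736, 0.001]
contact_force: [0.4, 0.3, 0.1]
grip_width: -0.0001
gripper_force: 0.0
```

```bash
python3 go.py .5046,.0774,.068,31 .5386,.0980,.068,31
```

```text
[0.50505263 0.07747705 0.20045683] 31.155565824774058 21.3
.5046,.0774,.068,31 [ 0.001 -0.002  0.53 ] 0.002
.5386,.0980,.068,31 [0.001 0.157 0.53 ] 0.002
```

>>> servo_tool(
  commands=[
    [[0,0,0.15],[0,0,0]],
    [[0,0,0.3],[0,0,0]],
    [[0,0,0.45],[0,0,0]],
    [[0,0,0.53],[0,0,0]],
    [[0,0.05,0.53],[0,0,0]],
    [[0,0.1,0.53],[0,0,0]],
    [[0,0.13,0.53],[0,0,0]],
    [[0,0.145,0.53],[0,0,0]],
    [[0,0.152,0.53],[0,0,0]],
    [[0,0.157,0.53],[0,0,0]],
    [[0,0.157,0.53],[0,0,0]],
    [[0,0.157,0.53],[0,0,0]],
  ],
)

```text
clock: 22.5
tcp_pos: [0.5381, 0.0976, 0.0676]
orientation: [-1.547, -2.734, -0.0]
contact_force: [0.2, -0.7, 0.1]
grip_width: -0.0001
gripper_force: 0.0
```

>>> servo_tool(
  commands=[
    [[0.01,-0.08,0],[0,0,0]],
    [[0.02,-0.16,-0.05],[0,0,0]],
    [[0.02,-0.2,-0.2],[0,0,-0.095]],
    [[0.02,-0.2,-0.4],[0,0,-0.19]],
    [[0.02,-0.2,-0.6],[0,0,-0.285]],
    [[0.02,-0.2,-0.8],[0,0,-0.38]],
    [[0.02,-0.2,-0.95],[0,0,-0.475]],
    [[0.02,-0.2,-0.95],[0,0,-0.57]],
    [[0.02,-0.2,-0.95],[0,0,-0.6]],
    [[0.02,-0.2,-0.95],[0,0,-0.6]],
  ],
)

```text
clock: 23.5
tcp_pos: [0.4926, 0.076, 0.3053]
orientation: [0.137, 3.138, 0.001]
contact_force: [0.1, 1.0, 1.1]
grip_width: -0.0
gripper_force: 0.0
```

>>> servo_tool(
  commands=[
    [[-0.5,-0.5,-0.2],[0,0,0]],
    [[-0.5,-0.5,-0.2],[0,0,0]],
    [[-0.5,-0.5,-0.2],[0,0,0]],
    [[-0.5,-0.5,-0.2],[0,0,0]],
    [[-0.5,-0.5,-0.2],[0,0,0]],
    [[-0.5,-0.5,-0.2],[0,0,0]],
    [[-0.5,-0.5,-0.2],[0,0,0]],
    [[-0.5,-0.5,-0.2],[0,0,0]],
  ],
  claw=0,
)

```text
clock: 24.3
tcp_pos: [0.6057, -0.0576, 0.3545]
orientation: [-0.134, -3.138, -0.001]
contact_force: [-0.5, -0.8, -0.3]
grip_width: 0.0857
gripper_force: 0.0
```

```bash
python3 b.py; python3 b.py|grep -v dish; python3 -c "
from h import *
im,d,m,E=snap('side','side9.png');o=r.get_obs();print(o['clock'],o['contact_force'])"
```

```text
mouth 177 ((198.61111450195312, 259.6111145019531), 9.768082618713379) [ 0.7361 -0.1842  0.046 ]
handle 722 [0.5625 0.1053] -58.817066
dish ((391.0, 272.5), 152.4345245361328) [0.7615 0.0989 0.085 ]
spout ang -58.78156456779661 need -59.16822870548428
spout ang -1.8540604434028296 need -95.11483684247484
spout 407 [ 0.6547 -0.0464  0.078 ] -58.58558837248956
mouth 177 ((198.83673095703125, 259.3673400878906), 9.85716438293457) [ 0.7361 -0.1841  0.046 ]
handle 721 [0.5625 0.1054] -58.901615
spout ang -58.78697311360531 need -59.15878318786134
spout ang -2.082484118521677 need -95.36004176898112
spout 410 [ 0.6547 -0.0466  0.0778] -58.665180820095685
24.45 [-0.65262909  0.18711512 -0.13179679]
```

View pics/side9.png

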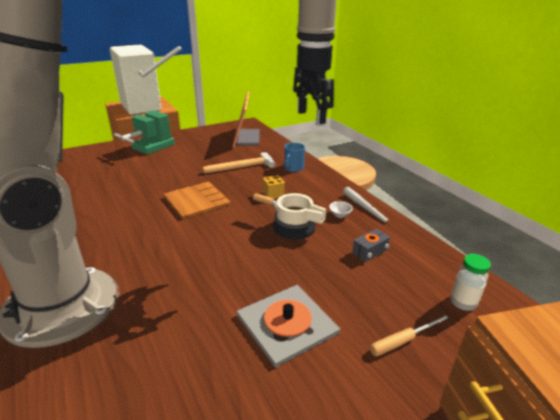

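The lid lies flat on the stone at (288,318), and the spout at (318,214) points at the mould mouth at (371,238), off by about 0.4° or 1.5 mm. The bystanders look unmoved and the arm is clear.

```bash
python3 -c "
from bench import r
print(r.hand_in())"
```

```text
the job is handed in; nothing more can be done
None
```

I've handed the job in; the verdict wasn't shown. By my last measurements the lid lies flat on the grey stone about 3 mm from its centre, the spout line passes about 2 mm from the mould mouth's centre, and the bystanders looked unmoved.

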